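# Feed milling balls with the seesaw gate

## Robot

A 7-joint arm with a two-finger parallel gripper is mounted at the origin on the work surface. World frame = base frame: x ahead of the robot, y to its left, z up, the work surface at z = 0. Lengths are in m, angles in rad, forces in N, time in s.
With the tool pointing down it reaches from about 0.425 to 0.875 m from the base axis. Payload 4.7 kg.
Tool frame: the origin (TCP) lies midway between the tips of the shut fingers; the grasp point (between the pads) lies 19 mm behind it (ctrl.grip_point_offset is the distance from the TCP to the grasp point, in m); z points along the fingers, y is the line along which they close (so a half turn about z gives the same grasp; the last joint's range is limited). The gripper opens to 87 mm and grips with 3 to 60 N. Pads are 19 mm wide; open, the fingers measure 117 mm over their backs; the gripper's body (75 mm by 190 mm) begins 51 mm behind the grasp point.
Start: joints at [-1.195, 0.321, -0.07, 1.45, 0.023, 1.371, -0.057], TCP at [0.23, 0.608, 0.223] pointing down, gripper open.
Joint ranges: [-2.86, 2.86], [-0.3, 2.09], [-1.38, 1.24], [0.06, 2.45], [-1.56, 4.7], [0.09, 2.05], [-2.69, 2.69]. Speed limits (rad/s): [2.57, 2.57, 3.14, 3.14, 3.14, 3.14, 3.14].

## Interface

Orientations are given as a rotation vector (axis times angle).
In Python, from bench import ctrl gives the robot as it stands.
- The arm moves only by the tool move_arm, never from a script. Its argument "increments" is text: rows parted by semicolons, each of 7 numbers parted by spaces: the shift along the world's x, y, z in mm, then the turn, a rotation vector about the world's x, y, z in degrees, then the closure in counts, from 0 (fully open) to 255 (shut). A call has exactly 8 rows; each row shifts and turns the commanded pose from where the row before left it; what a row does not reach is not made up. A row lasts 1/12 s, in which the tool goes at most 41.7 mm and 7.16 degrees, less where a joint would pass 70% of its speed; a pose out of reach is approached as far as the arm can. A call with a gripper value outside its range is refused whole. The fingers move at their own pace and stop on an object; "grip_force" is the grip in N (left out, the last holds). Time passes only in rows, so rows that do not move let the fingers close, or fill a call up. It gives the time, the measured TCP pose, the force, the opening and the grip force at its end, in the units of the state.
- ctrl.get_state(): the state, without advancing time (a new reading comes with each control period).
- ctrl.get_image(name): name is "side" or "top" or "wrist"; returns a dict with "frame" (400x640x3 uint8, red, green, blue), "depth" (400x640 float32, m along the optical axis (not along the pixel's ray), 0 where there is no reading), "fx", "fy", "cx", "cy" (pixels), "position" and "orientation" of the camera in the world. Camera axes: x right, y down, z forward; pixel columns grow to the right and rows downward; lengths in m; the calibration is good to about 2 mm. A picture is of the moment at which its call begins.
- ctrl.close_job(): hands the job in; it is judged then, once.
Trained networks look in a picture, given as the dict that the camera call returned (one of the last four; its "shot" number tells which), for a name from the list of things; names that differ only in an ending like _2 or _b are one class to them, and where a whole thing is asked for, a point or a joint stands for the part that bears it (a point fixed in the world has none). Each returns a list of dicts, best first, with "score" (0 to 1); they miss things now and then, are a little off and sometimes report something else, mostly with a low value. They report only what shows in the picture. A call takes as long as a camera call. They do not tell look-alikes from the thing itself.
- ctrl.find_in(target, picture): "centre" ([x, y, z] in m, in world coordinates, good to about 4 mm: the middle of the surface that is visible of it).
- ctrl.silhouettes(target, picture): "region" (400x640 bool, what is visible of it).
The state is a dict: "time": time; "joint_positions": joint angles; "qd": joint speeds; "joint_torque": joint torques, N m; "position": TCP position; "tool_rot": TCP orientation; "ft_force": force on the tool from outside, world axes, zero at the start; "torque": the same for the moment, N m; "grip_width": opening from 0.0 (shut) to 1.0 (fully open); "grip_force": force on a finger pad.
Only numpy, scipy, OpenCV 4.12 (cv2) and the standard library are available. Lean on these libraries where they do the work, as an engineer would, in place of code of your own. Each camera call takes 0.05 s, during which the arm holds its last target. There are 200 camera calls.

## Task

Push the feeder's seesaw gate over so that the two milling balls in the lane leading to the square tin run down into the tin, while the other two stay held. Then rock the gate fully over the other way so that the other two run down into the round bowl, and leave it fully over like that. Only push the gate, with the fingertips: do not touch, lift or carry the balls, the tin or the bowl, and leave the other things on the bench where they are.

Things in the scene. Friction and masses are not known exactly. Their poses are not given: they have to be found in the camera images.
- feeder: fixed plywood ball feeder. Origin on the bench under the gate's pivot; +x downhill, +y left. Two open lanes (38 mm wide inside, walls 28 mm) run along x at y = +75 mm (left) and -75 mm (right), falling 9 degrees from x = -125 to +115 mm, with a slot for the gate at x = 0; floor 88 mm above the bench at the gate. Highest: lanes' upper end 139 mm, pivot cheeks 140 mm
- gate (a joint): angle (rad) of the seesaw gate, an upright aluminium plate 220 mm long, 44 high, 8 thick across both lanes, pivot 120 mm above the bench, along the feeder's x. 0: level, both lanes shut (start: about 0). Positive: left end up, left lane open; negative: right lane open; the lowered end keeps its lane shut. Stops at +-0.40; fully open beyond 0.30. Stays where left (friction 0.5 N at the ends)
- pad_left (a point): centre of the top of the push pad on the gate's left end: pale wood, 44 mm (feeder x) by 40 mm (feeder y), 10 thick, 130 mm left of the pivot, outside the lane, free below. Height above the bench: 142 mm level, 90 mm fully down, 191 mm fully up. Pushing it down makes the joint negative and opens the RIGHT lane
- pad_right (a point): the same on the gate's right end, 130 mm right of the pivot. Pushing it down makes the joint positive and opens the LEFT lane
- tin: square open steel tin, 114 x 114 mm, 50 mm high, wall 4 mm, loose, 0.45 kg; origin at the centre of its underside. Stands under the lower end of one of the lanes, 160 mm downhill of the pivot; which lane varies
- bowl: round terracotta bowl, 116 mm across, 50 mm high, loose, 0.45 kg; origin at the centre of its underside. Stands under the lower end of the other lane
- ball_left_front: white porcelain milling ball, 30 mm across, 34 g, origin at its centre; starts in the upper part of the left lane, resting against the gate
- ball_left_rear: white porcelain milling ball, 30 mm across, 34 g, origin at its centre; starts in the upper part of the left lane, behind the front one
- ball_right_front: white porcelain milling ball, 30 mm across, 34 g, origin at its centre; starts in the upper part of the right lane, resting against the gate
- ball_right_rear: white porcelain milling ball, 30 mm across, 34 g, origin at its centre; starts in the upper part of the right lane, behind the front one
- tile: bystander: terracotta tile 100 x 100 x 14 mm lying left of the feeder; origin at its underside
- glaze_jar: bystander: jar 56 mm across, 75 mm high, beside the left outlet; origin at its underside
- brush: bystander: brush lying right of the feeder
- stamp: bystander: wooden hand stamp, 50 mm square foot, 60 mm high, beside the right outlet; origin at its underside
- cutter: bystander: steel ring cutter 64 mm across, 30 mm high, right of the feeder; origin at its underside
- weight: bystander: brass weight 44 mm across, 32 mm high, left of the feeder; origin at its underside
Mind the look-alikes: they are no part of the job. Leave any blue, pink or turquoise look-alike of the bowl alone.

How it is judged:
On the way, in this order (a step that is already met when the one before it is completed fails the run):
1. the two balls of the tin's lane lie in the tin while the other two are still held behind the gate (((horizontal distance between each of ball_left_front, ball_left_rear and tin below 0.055 m and z of each of ball_left_front, ball_left_rear in the frame of tin below 0.05 m and x of each of ball_right_front, ball_right_rear in the frame of feeder below -0.012 m and z of each of ball_right_front, ball_right_rear in the frame of feeder above 0.09 m) or (horizontal distance between each of ball_right_front, ball_right_rear and tin below 0.055 m and z of each of ball_right_front, ball_right_rear in the frame of tin below 0.05 m and x of each of ball_left_front, ball_left_rear in the frame of feeder below -0.012 m and z of each of ball_left_front, ball_left_rear in the frame of feeder above 0.09 m))), for 0.2 s.
2. the other two balls lie in the bowl (((horizontal distance between each of ball_left_front, ball_left_rear and bowl below 0.055 m and z of each of ball_left_front, ball_left_rear in the frame of bowl below 0.05 m) or (horizontal distance between each of ball_right_front, ball_right_rear and bowl below 0.055 m and z of each of ball_right_front, ball_right_rear in the frame of bowl below 0.05 m))), for 0.2 s.
At the end, for the whole second after the job is handed in: Two balls lie in the tin and two in the bowl (centres within 55 mm of its axis, under 50 mm above its underside), all slower than 0.05 m/s; the gate is left over on the bowl's lane's open side (at least 0.32 rad of 0.40); tin and bowl within 20 mm of where they started (linear speed of each of ball_left_front, ball_left_rear, ball_right_front, ball_right_rear below 0.05 m/s and ((horizontal distance between each of ball_left_front, ball_left_rear and tin below 0.055 m and z of each of ball_left_front, ball_left_rear in the frame of tin below 0.05 m and horizontal distance between each of ball_right_front, ball_right_rear and bowl below 0.055 m and z of each of ball_right_front, ball_right_rear in the frame of bowl below 0.05 m and value of joint gate below -0.32 rad) or (horizontal distance between each of ball_right_front, ball_right_rear and tin below 0.055 m and z of each of ball_right_front, ball_right_rear in the frame of tin below 0.05 m and horizontal distance between each of ball_left_front, ball_left_rear and bowl below 0.055 m and z of each of ball_left_front, ball_left_rear in the frame of bowl below 0.05 m and value of joint gate above 0.32 rad)) and distance of each of tin, bowl from where it was at the start of the episode below 0.02 m); the robot touches nothing.
It fails at once if a ball is lifted (height (world z) of any of ball_left_front, ball_left_rear, ball_right_front, ball_right_rear above 0.15 m).
It fails at once if the robot touches a ball, the tin or the bowl (contact force between any of ball_left_front, ball_left_rear, ball_right_front, ball_right_rear, tin, bowl and the fingers above 0.5 N or contact force between any of ball_left_front, ball_left_rear, ball_right_front, ball_right_rear, tin, bowl and the arm above 0.5 N).
It fails at once if the tin or the bowl is lifted (height (world z) of any of tin, bowl above 0.02 m).
It fails at once if a bystander is moved (distance of any of tile, glaze_jar, brush, stamp, cutter, weight from where it was at the start of the episode above 0.02 m).
It also fails if it takes over 40 s, if anything falls off the work surface, if the arm or the gripper's body presses on something with over 40 N, if the wrist force passes 120 N, or if a joint passes its speed limit or range.

## Working session

There is one attempt and no reset: what is moved stays moved. The work goes in short steps, Python scripts to look and compute and a tool call to move; the robot and the scene stay as the last step left them, time stands still between calls to the robot, and variables do not carry over. Pictures are saved under pics/ and viewed, at most 10 in all, crops included, and the job is handed in when it is done.

Besides the shell and the picture viewer there is one more tool, called after "Emit:" by a JSON object that holds its "name" and its "arguments", one argument or row to a line. move_arm: Moves the arm, as the interface text tells. Its arguments: {"type":"object","properties":{"increments":{"type":"string"},"grip_force":{"type":"number"}},"required":["increments"]}

```bash
mkdir -p pics; python3 - <<'E'
from bench import ctrl
import cv2,numpy as np
for n in("top","side"):
    p=ctrl.get_image(n); cv2.imwrite(f"pics/{n}0.png",p["frame"][:,:,::-1])
    for t in("feeder","gate","pad_left","pad_right","tin","bowl","ball_left_front","tile","glaze_jar","stamp","cutter","weight","brush"):
        r=ctrl.find_in(t,p); print(n,t,[(np.round(d["centre"],3).tolist(),round(d["score"],2)) for d in r[:5]])
s=ctrl.get_state();print(s["position"],s["tool_rot"],s["time"])
E
```

```text
top feeder [([0.476, -0.021, 0.076], 0.81)]
top gate [([0.491, -0.028, 0.143], 0.84)]
top pad_left [([0.491, -0.02, 0.143], 0.94)]
top pad_right [([0.492, -0.024, 0.146], 0.85)]
top tin [([0.643, -0.141, 0.002], 0.79)]
top bowl [([0.682, 0.01, 0.025], 0.89), ([0.387, 0.27, 0.025], 0.87), ([0.716, -0.355, 0.022], 0.67), ([0.664, 0.405, 0.026], 0.57)]
top ball_left_front [([0.491, -0.022, 0.144], 0.55)]
top tile [([0.576, 0.218, 0.012], 0.6)]
top glaze_jar [([0.7, 0.134, 0.078], 0.83)]
top stamp [([0.592, -0.257, 0.023], 0.77)]
top cutter [([0.509, -0.334, 0.022], 0.59)]
top weight [([0.684, 0.262, 0.032], 0.75), ([0.645, -0.143, 0.004], 0.65)]
top brush [([0.385, -0.252, 0.017], 0.83)]
side feeder [([0.466, -0.056, 0.088], 0.72), ([0.594, -0.274, 0.022], 0.31)]
side gate [([0.483, -0.068, 0.14], 0.84)]
side pad_left [([0.482, -0.066, 0.14], 0.88)]
side pad_right [([0.484, -0.063, 0.142], 0.86)]
side tin [([0.645, -0.144, 0.015], 0.61)]
side bowl [([0.39, 0.281, 0.032], 0.96), ([0.728, -0.355, 0.024], 0.81), ([0.682, 0.017, 0.026], 0.66), ([0.661, 0.421, 0.029], 0.59)]
side ball_left_front []
side tile [([0.556, 0.217, 0.011], 0.55)]
side glaze_jar [([0.7, 0.129, 0.049], 0.68)]
side stamp [([0.59, -0.274, 0.023], 0.72), ([0.482, -0.066, 0.141], 0.46)]
side cutter [([0.507, -0.337, 0.021], 0.97), ([0.482, -0.062, 0.142], 0.23)]
side weight [([0.679, 0.25, 0.023], 0.68)]
side brush [([0.382, -0.256, 0.014], 0.59)]
[0.23013712 0.60791729 0.22258786] [5.65212436e-01 3.09022268e+00 1.32680190e-04] 1.4
```

View pics/top0.png

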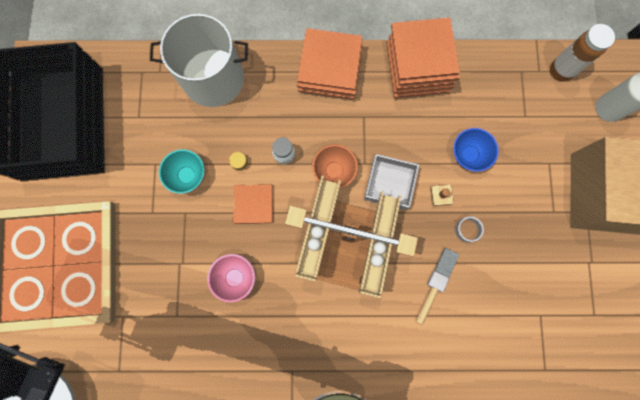

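View pics/side0.png

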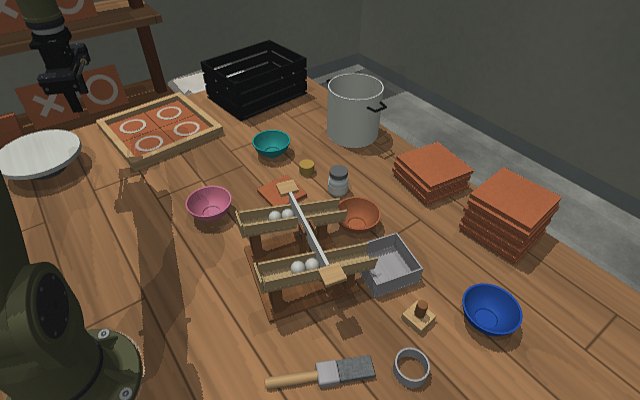

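The terracotta bowl, top view (335,165), is below the left lane. The steel tin (392,182) is below the right lane. The white balls sit at (315,237) and (378,254), with pads at (297,216) left and (407,244) right. So I push pad_left first (right lane to tin), then pad_right.

```bash
cat > h.py <<'E'
from bench import ctrl
import numpy as np, cv2
from scipy.spatial.transform import Rotation as R
def pt(p,u,v,r=3):
    d=p["depth"][v-r:v+r+1,u-r:u+r+1]; z=np.median(d[d>0])
    o=np.array(p["orientation"]); M=R.from_rotvec(o).as_matrix() if o.shape==(3,) else (o if o.shape==(3,3) else R.from_quat(o).as_matrix())
    return np.array(p["position"])+M@np.array([(u-p["cx"])/p["fx"]*z,(v-p["cy"])/p["fy"]*z,z])
E
python3 - <<'E'
from h import *
p=ctrl.get_image("top"); print(p["orientation"])
L,Rr=pt(p,297,216),pt(p,407,244)
# refine pad centres: pixels at pad height within windows, off the gate
P=np.array([[pt(p,u,v,0) if p["depth"][v,u]>0 else [9,9,9] for u in range(270,435)] for v in range(195,265)]).reshape(-1,3)
for n,c in(("L",L),("R",Rr)):
    m=(np.abs(P[:,2]-.142)<.012)&(np.hypot(*(P[:,:2]-c[:2]).T)<.032)
    print(n,c.round(3),m.sum(),P[m].mean(0).round(3), (P[m].max(0)-P[m].min(0)).round(3))
    c[:]=P[m].mean(0)
d=(L-Rr)[:2];l=np.hypot(*d);y=d/l;c=(L+Rr)[:2]/2
print("len",l,"yaxis",y,"pivot",c,"126 L",c+.126*y,"126 R",c-.126*y)
E
```

```text
[-2.12948077  2.13384394 -0.18476237]
L [0.527 0.098 0.144] 366 [0.525 0.1   0.143] [0.049 0.057 0.017]
R [ 0.462 -0.151  0.142] 372 [ 0.461 -0.148  0.142] [0.05  0.053 0.019]
len 0.2558663132309519 yaxis [0.24801556 0.96875605] pivot [ 0.49288027 -0.02402415] 126 L [0.52413023 0.09803911] 126 R [ 0.46163031 -0.14608741]
```

Emit:
{"name": "move_arm", "arguments": {
  "increments": "18 -32 0 0 0 0 255;18 -32 0 0 0 0 255;18 -32 0 0 0 0 255;18 -32 0 0 0 0 255;18 -32 0 0 0 0 255;18 -32 0 0 0 0 255;18 -32 0 0 0 0 255;18 -32 0 0 0 0 255"
}}

```text
time: 2.12
position: [0.3748, 0.3503, 0.2229]
tool_rot: [0.565, 3.09, 0.001]
ft_force: [0.1, 0.4, -0.4]
grip_width: 0.477
grip_force: 0.0
```

Emit:
{"name": "move_arm", "arguments": {
  "increments": "19 -32 0 0 0 0 255;19 -32 0 0 0 0 255;19 -32 0 0 0 0 255;19 -32 0 0 0 0 255;19 -32 0 0 0 0 255;19 -32 0 0 0 0 255;19 -32 0 0 0 0 255;18 -29 0 0 0 0 255"
}}

```text
time: 2.78
position: [0.526, 0.0966, 0.223]
tool_rot: [0.566, 3.089, 0.001]
ft_force: [0.7, 0.8, -0.8]
grip_width: 0.008
grip_force: 0.0
```

Emit:
{"name": "move_arm", "arguments": {
  "increments": "0 1 -20 0 0 0 255;0 0 -20 0 0 0 255;0 0 -20 0 0 0 255;0 0 -12 0 0 0 255;0 0 -8 0 0 0 255;0 0 -8 0 0 0 255;0 0 -8 0 0 0 255;0 0 -8 0 0 0 255"
}}

```text
time: 3.45
position: [0.5258, 0.1005, 0.1188]
tool_rot: [0.564, 3.089, 0.002]
ft_force: [-0.4, 0.9, 1.3]
grip_width: 0.003
grip_force: 0.4
```

Emit:
{"name": "move_arm", "arguments": {
  "increments": "0 0 -8 0 0 0 255;0 0 -8 0 0 0 255;0 0 -6 0 0 0 255;0 0 -4 0 0 0 255;0 0 -2 0 0 0 255;0 0 0 0 0 0 255;0 0 0 0 0 0 255;0 0 0 0 0 0 255"
}}

```text
time: 4.12
position: [0.5258, 0.1001, 0.0926]
tool_rot: [0.565, 3.089, 0.002]
ft_force: [-3.6, -0.0, 12.7]
grip_width: 0.003
grip_force: 5.5
```

```bash
python3 - <<'E'
from h import *
p=ctrl.get_image("side"); cv2.imwrite("pics/s1.png",p["frame"][:,:,::-1])
print(ctrl.get_state()["time"])
E
```

```text
4.1667
```

View pics/s1.png

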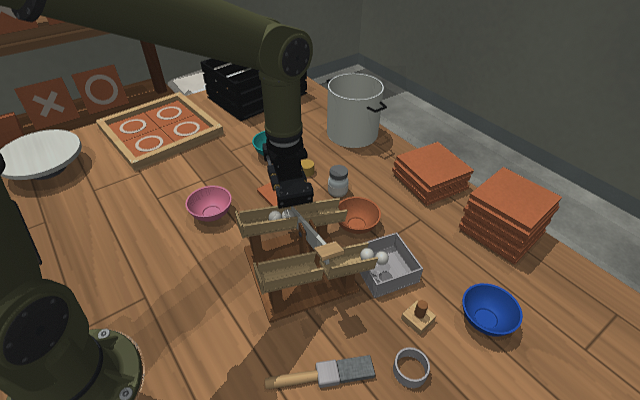

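The gate is on its stop. The right-lane balls are dropping into the tin at (368,255) and (382,258), and the left pair is still held at (277,216). Next I raise the tool and check.

Emit:
{"name": "move_arm", "arguments": {
  "increments": "0 0 10 0 0 0 255;0 0 20 0 0 0 255;0 0 25 0 0 0 255;0 0 25 0 0 0 255;0 0 25 0 0 0 255;0 0 25 0 0 0 255;0 0 20 0 0 0 255;0 0 7 0 0 0 255"
}}

```text
time: 4.83
position: [0.5267, 0.1001, 0.2512]
tool_rot: [0.565, 3.085, 0.004]
ft_force: [0.1, -0.3, -0.1]
grip_width: 0.003
grip_force: 0.0
```

```bash
python3 - <<'E'
from h import *
p=ctrl.get_image("side"); cv2.imwrite("pics/s2.png",cv2.resize(p["frame"][170:310,220:440,::-1],None,fx=3,fy=3))
print(ctrl.get_state()["time"])
E
```

```text
4.8833
```

View pics/s2.png

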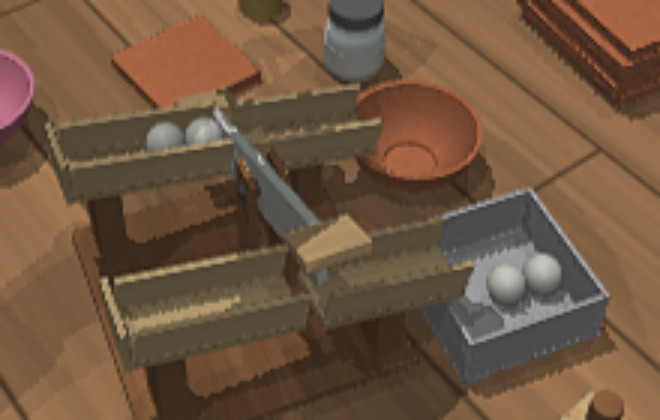

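Both balls lie in the tin (crop 507,284 and 542,274), and the other two are held behind the gate (165,140 and 205,133). Now the right pad.

Emit:
{"name": "move_arm", "arguments": {
  "increments": "-8 -31 0 0 0 0 255;-8 -31 0 0 0 0 255;-8 -31 0 0 0 0 255;-8 -31 0 0 0 0 255;-8 -31 0 0 0 0 255;-8 -31 0 0 0 0 255;-8 -31 0 0 0 0 255;-9 -30 0 0 0 0 255"
}}

```text
time: 5.55
position: [0.4588, -0.1485, 0.2461]
tool_rot: [-0.565, -3.089, 0.0]
ft_force: [1.0, -0.2, -0.0]
grip_width: 0.003
grip_force: 0.0
```

Emit:
{"name": "move_arm", "arguments": {
  "increments": "0 0 -10 0 0 0 255;0 0 -20 0 0 0 255;0 0 -20 0 0 0 255;0 0 -10 0 0 0 255;0 0 -10 0 0 0 255;0 0 -10 0 0 0 255;0 0 -10 0 0 0 255;0 0 -10 0 0 0 255"
}}

```text
time: 6.22
position: [0.4604, -0.1471, 0.147]
tool_rot: [0.565, 3.09, -0.0]
ft_force: [-0.0, -0.6, 1.2]
grip_width: 0.002
grip_force: 0.4
```

Emit:
{"name": "move_arm", "arguments": {
  "increments": "0 0 -10 0 0 0 255;0 0 -10 0 0 0 255;0 0 -10 0 0 0 255;0 0 -10 0 0 0 255;0 0 -10 0 0 0 255;0 0 -6 0 0 0 255;0 0 -3 0 0 0 255;0 0 0 0 0 0 255"
}}

```text
time: 6.88
position: [0.4604, -0.1467, 0.0925]
tool_rot: [-0.565, -3.089, -0.005]
ft_force: [-13.2, 4.0, 35.6]
grip_width: 0.004
grip_force: 16.8
```

```bash
python3 - <<'E'
from h import *
p=ctrl.get_image("side"); cv2.imwrite("pics/s3.png",p["frame"][:,:,::-1])
print(ctrl.get_state()["time"])
E
```

```text
6.9333
```

View pics/s3.png

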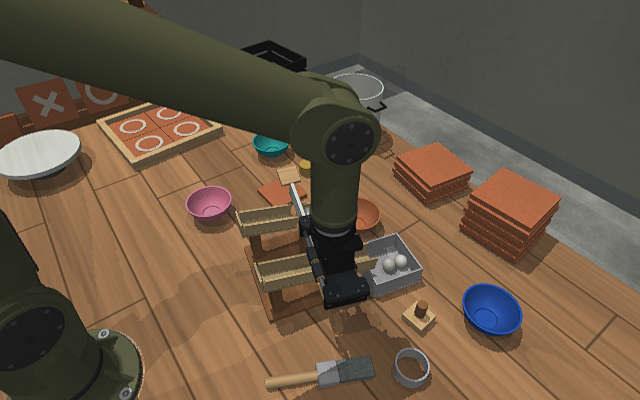

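The gate is fully over: 36 N at the stop, left pad up at (288,175), and the left lane has emptied. I lift straight up and check the bowl.

Emit:
{"name": "move_arm", "arguments": {
  "increments": "0 0 10 0 0 0 255;0 0 20 0 0 0 255;0 0 25 0 0 0 255;0 0 25 0 0 0 255;0 0 25 0 0 0 255;0 0 25 0 0 0 255;0 0 20 0 0 0 255;0 0 10 0 0 0 255"
}}

```text
time: 7.6
position: [0.4613, -0.1472, 0.2508]
tool_rot: [0.564, 3.087, 0.001]
ft_force: [-0.0, -0.9, 0.5]
grip_width: 0.004
grip_force: 0.0
```

Emit:
{"name": "move_arm", "arguments": {
  "increments": "0 -30 0 0 0 0 255;0 -30 0 0 0 0 255;0 -30 0 0 0 0 255;0 -30 0 0 0 0 255;0 -30 0 0 0 0 255;0 0 0 0 0 0 255;0 0 0 0 0 0 255;0 0 0 0 0 0 255"
}}

```text
time: 8.27
position: [0.46, -0.2962, 0.2475]
tool_rot: [-0.565, -3.089, -0.001]
ft_force: [-0.4, 0.7, -0.6]
grip_width: 0.004
grip_force: 0.0
```

```bash
python3 - <<'E'
from h import *
p=ctrl.get_image("top"); cv2.imwrite("pics/t4.png",cv2.resize(p["frame"][130:310,250:450,::-1],None,fx=3,fy=3))
print(ctrl.get_state()["time"],ctrl.get_state()["ft_force"])
print("padL",[pt(p,u,216,1).round(3).tolist() for u in(295,299,303)])
for t in("tin","bowl","pad_left"): print(t,[np.round(d["centre"],3).tolist() for d in ctrl.find_in(t,p)[:4]])
E
```

```text
8.3167 [ 0.61561512  0.34961142 -0.40104562]
padL [[0.519, 0.099, 0.197], [0.52, 0.09, 0.195], [0.52, 0.082, 0.191]]
tin [[0.636, -0.138, 0.002]]
bowl [[0.68, 0.005, 0.029], [0.661, 0.407, 0.027], [0.388, 0.272, 0.026], [0.716, -0.357, 0.021]]
pad_left [[0.494, -0.008, 0.141]]
```

View pics/t4.png

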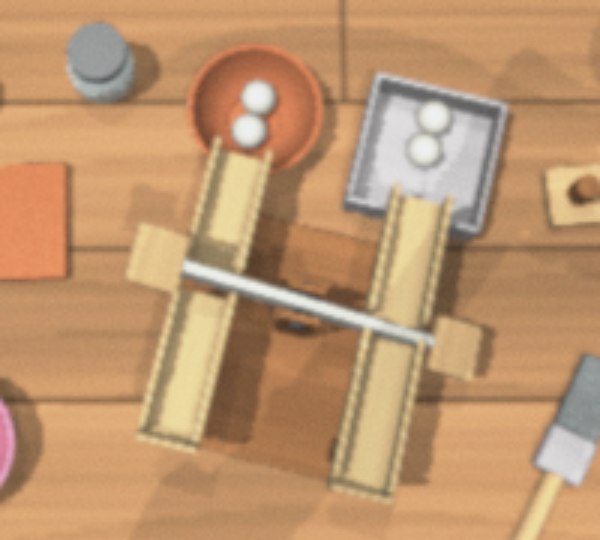

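Two balls lie in the bowl (crop 258,97 and 249,130) and two in the tin (434,117 and 425,150). The left pad is fully up at about 0.19 m. I let things settle, then hand in.

Emit:
{"name": "move_arm", "arguments": {
  "increments": "0 0 0 0 0 0 255;0 0 0 0 0 0 255;0 0 0 0 0 0 255;0 0 0 0 0 0 255;0 0 0 0 0 0 255;0 0 0 0 0 0 255;0 0 0 0 0 0 255;0 0 0 0 0 0 255"
}}

```text
time: 9.13
position: [0.4601, -0.2971, 0.2486]
tool_rot: [0.565, 3.09, 0.0]
ft_force: [0.7, 0.7, 0.7]
grip_width: 0.005
grip_force: 0.0
```

Emit:
{"name": "move_arm", "arguments": {
  "increments": "0 0 0 0 0 0 255;0 0 0 0 0 0 255;0 0 0 0 0 0 255;0 0 0 0 0 0 255;0 0 0 0 0 0 255;0 0 0 0 0 0 255;0 0 0 0 0 0 255;0 0 0 0 0 0 255"
}}

```text
time: 9.8
position: [0.4601, -0.2971, 0.2486]
tool_rot: [0.565, 3.09, 0.0]
ft_force: [0.0, 0.8, 0.2]
grip_width: 0.008
grip_force: 0.0
```

Emit:
{"name": "move_arm", "arguments": {
  "increments": "0 0 0 0 0 0 255;0 0 0 0 0 0 255;0 0 0 0 0 0 255;0 0 0 0 0 0 255;0 0 0 0 0 0 255;0 0 0 0 0 0 255;0 0 0 0 0 0 255;0 0 0 0 0 0 255"
}}

```text
time: 10.47
position: [0.4601, -0.2971, 0.2486]
tool_rot: [0.565, 3.09, 0.0]
ft_force: [0.4, 0.2, -0.8]
grip_width: 0.01
grip_force: 0.0
```

```bash
python3 - <<'E'
from h import *
g=lambda: ctrl.get_image("top")["frame"][130:220,300:430].astype(int)
a=g();[g() for _ in range(6)];b=g();print("change",np.abs(a-b).max())
print(ctrl.close_job())
E
```

```text
change 11
the job is handed in; nothing more can be done
None
```

The job is handed in, with no verdict returned: the last picture shows two balls in the tin and two in the bowl, the gate fully over with the bowl's lane open, and the arm clear.

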